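# Pack two clay pieces in the tiered gift box

## Robot

A 7-joint arm with a two-finger parallel gripper is mounted at the origin on the work surface. World frame = base frame: x ahead of the robot, y to its left, z up, the work surface at z = 0. Lengths are in m, angles in rad, forces in N, time in s.
With the tool pointing down it reaches from about 0.425 to 0.925 m from the base axis. Payload 6.8 kg.
Tool frame: the origin (TCP) lies on the centre line of the jaws, within the pads' length; the fingertips stand 14 mm ahead of it and the grasp point (between the pads) lies 5 mm behind it; z points along the fingers, y is the line along which they close (so a half turn about z gives the same grasp; the last joint's range is limited). The gripper opens to 85 mm and grips with 20 to 120 N. Pads are 22 mm wide; open, the fingers measure 114 mm over their backs; the gripper's body (76 mm by 85 mm) begins 54 mm behind the grasp point. The pads swing forward as they close: fully open they stand 13 mm farther back than shut.
Start: joints at [-1.372, 0.477, 0.022, 1.555, -0.011, 1.109, -0.083], TCP at [0.204, 0.643, 0.245] pointing down, gripper open.
Joint ranges: [-2.96, 2.96], [-0.34, 2.1], [-1.41, 1.46], [0.24, 2.44], [-1.37, 4.51], [0.17, 1.92], [-2.96, 2.96]. Speed limits (rad/s): [2.39, 2.39, 3.14, 3.14, 3.14, 3.14, 3.14].

## Interface

Orientations are given as a unit quaternion [w, x, y, z].
In Python, from station import bot gives the robot as it stands. The module is installed in compiled form; this text tells all that it offers.
- The arm moves only by the tool drive_tool, never from a script. Its argument "commands" is a list of rows, each an object with "hand": the opening, from 0 (shut) to 1 (fully open); "translation": the shift along the world's x, y, z in mm, a list of three; "angular": the turn, a rotation vector about the world's x, y, z in rad, a list of three. In form: [{"hand": hand, "translation": [tx, ty, tz], "angular": [ax, ay, az]}, ...]. A call has 1 to 12 rows; each row is the pose to reach, as a shift and turn from the pose commanded when the call began; what a row does not reach only later rows make up. A row lasts 1/8 s, in which the tool goes at most 62.5 mm and 10.7 degrees, less where a joint would pass 70% of its speed; a pose out of reach is approached as far as the arm can. A call with a gripper value outside its range is refused whole. The fingers move at their own pace and stop on an object; "force" is the grip in N (left out, the last holds). Time passes only in rows, so rows that repeat a pose let the fingers close. It gives the time, the measured TCP pose, the force, the opening and the grip force at its end, in the units of the state.
- bot.get_obs(): the state, without advancing time (a new reading comes with each control period).
- bot.read_camera(name): name is "scene" or "top" or "wrist"; returns the picture (420x560x3 uint8, red, green, blue); there is no depth.
- bot.camera_model(name): a dict with "fx", "fy", "cx", "cy" (pixels), "view" (4x4, takes a point from world to camera coordinates). Camera axes: x right, y up, looking along -z (the intrinsics and any distortion apply to the point x, -y, -z); pixel columns grow to the right and rows downward; lengths in m; the calibration is good to about 2 mm. A picture is of the moment at which its call begins: read the wrist's pose just before it. camera_model takes no time and is no camera call; for the wrist camera it gives the pose at the moment of the call.
- bot.hand_in(): hands the job in; it is judged then, once.
Trained networks look in the newest picture that a camera, given by its name, has taken for a name from the list of things; names that differ only in an ending like _2 or _b are one class to them, and where a whole thing is asked for, a point or a joint stands for the part that bears it (a point fixed in the world has none). Each returns a list of dicts, best first, with "score" (0 to 1); they miss things now and then, are a little off and sometimes report something else, mostly with a low value. They report only what shows in the picture. A call takes as long as a camera call.
- bot.find_in(camera, query): "position" ([column, row] in pixels, amid what is visible of it).
- bot.outline_of(camera, query): "pixels" (420x560 bool, what is visible of it) and "position" ([column, row] in pixels, amid what is visible of it).
The state is a dict: "t": time; "q": joint angles; "joint_vel": joint speeds; "joint_torque": joint torques, N m; "eef_pos": TCP position; "tool_rot": TCP orientation; "contact_force": force on the tool from outside, world axes, zero at the start; "torque": the same for the moment, N m; "gripper_width": opening from 0.0 (shut) to 1.0 (fully open); "grasp_force": force on a finger pad.
Only numpy, scipy, OpenCV 4.12 (cv2) and the standard library are available. Lean on these libraries where they do the work, as an engineer would, in place of code of your own. Each camera call takes 0.05 s, during which the arm holds its last target. There are 200 camera calls.

## Task

Pack the wooden gift box on its low stand, building it up in this order and letting go of each piece before the next: the deep tier squarely in the middle of the stand, the clay doll standing inside it near the middle, the shallow tier on top with its edges in line, the clay flower lying flat inside that near the middle, and last the lid with its edges in line, knob up. Leave the glaze jar and the beaker where they stand.

Things in the scene. Friction and masses are not known exactly. Their poses are not given: they have to be found in the camera images.
- stand: Low brown wooden board, 110 (x) by 86 (y) mm, top 12 mm above the table on two thin cross feet; fixed to the table. Origin: centre of its underside on the table; x along the long side, z up.
- deep_tier: The deeper of two open pale-wood boxes, 92 (x) by 68 (y) mm outside, 58 mm high, walls and floor 5 mm thick, so 82 by 58 mm inside; flat underside. About 0.12 kg. Origin: centre of the underside; x along the long side, z up. Starts open side up, empty.
- shallow_tier: The shallower open pale-wood box, 92 (x) by 68 (y) mm outside like the other but only 34 mm high, walls and floor 5 mm thick, 82 by 58 mm inside; flat underside, it rests on the rim of the deep tier with no catch or lip. About 0.09 kg. Origin: centre of the underside; x along the long side, z up. Starts open side up, empty.
- box_lid: Flat pale-wood lid, 92 (x) by 68 (y) mm, 8 mm thick, flat underside without a lip, with a round knob 20 mm in diameter and 20 mm high in the middle of its top (total height 28 mm). About 0.06 kg. Origin: centre of the underside; x along the long side, z up. Starts knob up.
- doll: Small hard-fired plain clay doll: round body 36 mm in diameter and 24 mm high, on it a round head 21 mm in diameter reaching up to 44 mm. It is too tall for the shallow tier. About 0.08 kg. Origin: centre of the underside; z up through the head. Starts standing.
- flower: Hard-fired plain clay flower lying flat: six round petals, 44 mm across in all and 9 mm high, and in the middle a round upright heart 18 mm in diameter reaching up to 26 mm. About 0.05 kg. Origin: centre of the underside; z up through the heart. Starts heart up.
- glaze_jar: Bystander: round glass jar with a black cap, 44 mm in diameter, 55 mm high. Loose; leave it where it stands. Origin: centre of the underside, z up.
- beaker: Bystander: empty white ceramic beaker, 62 mm in diameter, 65 mm high, open on top. Loose; leave it where it stands. Origin: centre of the underside, z up.

How it is judged:
On the way, in this order (a step that is already met when the one before it is completed fails the run):
1. deep tier set squarely on the stand and let go (horizontal distance between deep_tier and stand below 0.01 m and z of deep_tier in the frame of stand between 0.008 and 0.016 m and angle between deep_tier's own z axis and vertical below 0.1 rad and angle between the x axis of deep_tier and the x axis of stand, either way round below 0.17 rad and contact force between the fingers and deep_tier below 0.3 N), for 0.2 s.
2. doll standing upright inside the deep tier and let go (x of doll in the frame of deep_tier between -0.025 and 0.025 m and y of doll in the frame of deep_tier between -0.013 and 0.013 m and z of doll in the frame of deep_tier between 0.002 and 0.009 m and angle between doll's own z axis and vertical below 0.1 rad and contact force between the fingers and doll below 0.3 N), for 0.2 s.
3. shallow tier set on the deep tier, edges in line, and let go (horizontal distance between shallow_tier and deep_tier below 0.008 m and z of shallow_tier in the frame of deep_tier between 0.054 and 0.062 m and angle between shallow_tier's own z axis and vertical below 0.1 rad and angle between the x axis of shallow_tier and the x axis of deep_tier, either way round below 0.14 rad and contact force between the fingers and shallow_tier below 0.3 N), for 0.2 s.
4. flower lying flat inside the shallow tier and let go (x of flower in the frame of shallow_tier between -0.025 and 0.025 m and y of flower in the frame of shallow_tier between -0.013 and 0.013 m and z of flower in the frame of shallow_tier between 0.002 and 0.009 m and angle between flower's own z axis and vertical below 0.1 rad and contact force between the fingers and flower below 0.3 N), for 0.2 s.
5. lid on the shallow tier, edges in line, and let go (horizontal distance between box_lid and shallow_tier below 0.008 m and z of box_lid in the frame of shallow_tier between 0.03 and 0.038 m and angle between box_lid's own z axis and vertical below 0.1 rad and angle between the x axis of box_lid and the x axis of shallow_tier, either way round below 0.14 rad and contact force between the fingers and box_lid below 0.3 N), for 0.2 s.
At the end, for the whole second after the job is handed in: Deep tier on stand, centred to 10 mm, 0.17 rad; shallow tier on it and lid on that, each to 8 mm, 0.14 rad (half turns free); doll and flower upright on the floors of the deep and shallow tiers, within 25 mm lengthwise and 13 mm across of the middle; heights to 4 mm, tilts to 0.1 rad; at rest (horizontal distance between deep_tier and stand below 0.01 m and z of deep_tier in the frame of stand between 0.008 and 0.016 m and angle between each of deep_tier, doll, shallow_tier, flower, box_lid's own z axis and vertical below 0.1 rad and angle between the x axis of deep_tier and the x axis of stand, either way round below 0.17 rad and linear speed of each of deep_tier, doll, shallow_tier, flower, box_lid below 0.01 m/s and angular speed of each of deep_tier, doll, shallow_tier, flower, box_lid below 0.1 rad/s and x of doll in the frame of deep_tier between -0.025 and 0.025 m and y of doll in the frame of deep_tier between -0.013 and 0.013 m and z of doll in the frame of deep_tier between 0.002 and 0.009 m and horizontal distance between shallow_tier and deep_tier below 0.008 m and z of shallow_tier in the frame of deep_tier between 0.054 and 0.062 m and angle between the x axis of shallow_tier and the x axis of deep_tier, either way round below 0.14 rad and x of flower in the frame of shallow_tier between -0.025 and 0.025 m and y of flower in the frame of shallow_tier between -0.013 and 0.013 m and z of flower in the frame of shallow_tier between 0.002 and 0.009 m and horizontal distance between box_lid and shallow_tier below 0.008 m and z of box_lid in the frame of shallow_tier between 0.03 and 0.038 m and angle between the x axis of box_lid and the x axis of shallow_tier, either way round below 0.14 rad); the robot touches nothing.
It fails at once if the glaze jar is moved more than 30 mm or tipped over (distance of glaze_jar from where it was at the start of the episode above 0.03 m or angle between glaze_jar's own z axis and vertical above 0.5 rad).
It fails at once if the beaker is moved more than 30 mm or tipped over (distance of beaker from where it was at the start of the episode above 0.03 m or angle between beaker's own z axis and vertical above 0.5 rad).
It also fails if it takes over 128 s, if anything falls off the work surface, if the arm or the gripper's body presses on something with over 40 N, if the wrist force passes 120 N, or if a joint passes its speed limit or range.

## Working session

There is one attempt and no reset: what is moved stays moved. The work goes in short steps, Python scripts to look and compute and a tool call to move; the robot and the scene stay as the last step left them, time stands still between calls to the robot, and variables do not carry over. Pictures are saved under pics/ and viewed, at most 14 in all, crops included, and the job is handed in when it is done.

Besides the shell and the picture viewer there is one more tool, called after ">>>" in YAML: its name, and indented under it one key for each argument. drive_tool: Moves the arm, as the interface text tells. Its arguments: {"type":"object","properties":{"commands":{"type":"array","items":{"type":"object","properties":{"hand":{"type":"number"},"translation":{"type":"array","items":{"type":"number"}},"angular":{"type":"array","items":{"type":"number"}}}}},"force":{"type":"number"}},"required":["commands"]}

```bash
mkdir -p pics; cat > h.py <<'E'
import numpy as np, cv2
from station import bot
def shot(n,f):
    im=bot.read_camera(n); cv2.imwrite(f'pics/{f}.png',im[:,:,::-1]); return im
def ray(m,p):
    V=np.array(m['view']);R=V[:3,:3];c=-R.T@V[:3,3]
    d=np.array([(p[0]-m['cx'])/m['fx'],-(p[1]-m['cy'])/m['fy'],-1.])
    return c,R.T@d
def onz(m,p,z):
    c,d=ray(m,p); return c+d*(z-c[2])/d[2]
def proj(m,X):
    V=np.array(m['view']);x=V[:3,:3]@np.array(X)+V[:3,3]
    return np.array([m['cx']+m['fx']*x[0]/-x[2], m['cy']-m['fy']*x[1]/-x[2]])
def tri(rs):
    A=np.zeros((3,3));b=np.zeros(3)
    for c,d in rs:
        d=d/np.linalg.norm(d);P=np.eye(3)-np.outer(d,d);A+=P;b+=P@c
    X=np.linalg.solve(A,b); return X,[np.linalg.norm(np.cross(X-c,d/np.linalg.norm(d))) for c,d in rs]
NAMES=['stand','deep_tier','shallow_tier','box_lid','doll','flower','glaze_jar','beaker']
E
python3 - <<'E'
from h import *
print(bot.get_obs())
for n in ['scene','top','wrist']:
    shot(n,n+'0'); m=bot.camera_model(n); print(n,{k:v for k,v in m.items() if k!='view'},np.round(m['view'],3).tolist())
for n in ['scene','top']:
    m=bot.camera_model(n)
    for q in NAMES:
        print(n,q,[(np.round(r['position']).tolist(),round(r['score'],2),np.round(onz(m,r['position'],.03),3).tolist()) for r in bot.find_in(n,q)[:3]])
E
```

```text
{'t': 0.0, 'q': array([-1.37210551,  0.47780958,  0.02230136,  1.55650151, -0.0114908 ,
        1.10927397, -0.08310678]), 'joint_vel': array([ 1.55261116e-03, -2.59763813e-04,  2.96864037e-03,  6.62198317e-04,
       -5.29856241e-05, -2.49036175e-03,  6.22105750e-04]), 'joint_torque': array([-6.05733239e-04, -5.96450937e+01,  1.60791378e+00, -2.81195766e+01,
        1.25394834e-02,  9.42793937e-03, -3.56890155e-05]), 'eef_pos': array([0.20366764, 0.6429252 , 0.24429746]), 'tool_rot': array([-7.77706908e-05,  1.52768536e-01,  9.88261557e-01, -9.29125026e-04]), 'contact_force': array([ 0.27372304, -0.45071014, -1.35269658]), 'torque': array([-0.00033816,  0.00179845,  0.00261836]), 'grasp_force': 0.0, 'gripper_width': 1.00306010180769}
scene {'fx': 400.6338949737305, 'fy': 400.6338949737305, 'cx': 279.37342952645696, 'cy': 208.18651911247778} [[-0.71, 0.704, 0.015, 0.394], [-0.532, -0.55, 0.644, 0.257], [0.462, 0.449, 0.765, -1.062], [0.0, 0.0, 0.0, 1.0]]
top {'fx': 389.1570620492574, 'fy': 389.1570620492574, 'cx': 278.7430910006594, 'cy': 201.96480277374482} [[-0.017, -0.999, 0.028, 
[... 549 characters left out ...]
0.466, -0.266, 0.03])]
scene doll [([296.0, 174.0], 0.53, [0.444, -0.062, 0.03])]
scene flower [([377.0, 358.0], 0.61, [0.64, 0.296, 0.03])]
scene glaze_jar [([168.0, 169.0], 0.75, [0.632, -0.265, 0.03])]
scene beaker []
top stand [([125.0, 254.0], 0.88, [0.435, 0.282, 0.03])]
top deep_tier [([320.0, 152.0], 0.97, [0.625, -0.086, 0.03])]
top shallow_tier [([226.0, 258.0], 0.64, [0.424, 0.095, 0.03])]
top box_lid [([424.0, 243.0], 0.64, [0.446, -0.282, 0.03])]
top doll [([314.0, 251.0], 0.74, [0.435, -0.07, 0.03])]
top flower [([128.0, 149.0], 0.89, [0.633, 0.278, 0.03])]
top glaze_jar [([409.0, 148.0], 0.74, [0.629, -0.261, 0.03]), ([422.0, 243.0], 0.53, [0.445, -0.278, 0.03])]
top beaker []
```

View pics/top0.png

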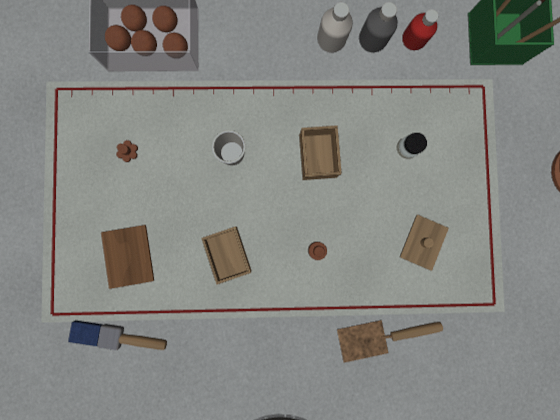

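View pics/scene0.png

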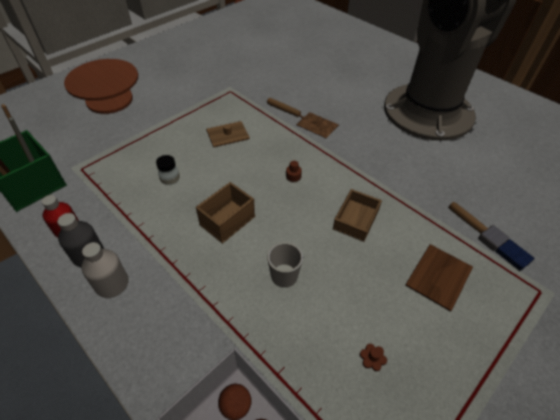

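The top view shows the stand at (128,256), deep tier (320,152), shallow tier (226,254), lid (424,242), doll (317,250), flower (127,150), jar (412,147) and beaker (229,149). The scene view agrees. Next I fit silhouettes of known shape in both views.

```bash
cat > fit.py <<'E'
from h import *
from scipy.optimize import minimize
def box(x,y,h,z0=0): return np.array([[sx*x/2,sy*y/2,z] for sx in(-1,1) for sy in(-1,1) for z in(z0,h)])
def cyl(r,z0,z1): 
    a=np.linspace(0,2*np.pi,32,endpoint=False); return np.array([[r*np.cos(t),r*np.sin(t),z] for t in a for z in(z0,z1)])
SH={'stand':[box(110,86,12)],'deep_tier':[box(92,68,58)],'shallow_tier':[box(92,68,34)],'box_lid':[box(92,68,8),cyl(10,8,28)],
'doll':[cyl(18,0,24),cyl(10.5,24,44)],'flower':[cyl(9,0,26),]+[cyl(7.5,0,9)+np.array([14.5*np.cos(t),14.5*np.sin(t),0]) for t in np.arange(6)*np.pi/3],'glaze_jar':[cyl(22,0,55)],'beaker':[cyl(31,0,65)]}
S=4
def render(m,q,p):
    x,y,z,w=p; R=np.array([[np.cos(w),-np.sin(w),0],[np.sin(w),np.cos(w),0],[0,0,1]])
    im=np.zeros((420*S,560*S),np.uint8)
    V=np.array(m['view'])
    for P in SH[q]:
        X=(P/1000)@R.T+[x,y,z]; c=X@V[:3,:3].T+V[:3,3]
        uv=np.c_[m['cx']-m['fx']*c[:,0]/c[:,2],m['cy']+m['fy']*c[:,1]/c[:,2]]
        cv2.fillConvexPoly(im,cv2.convexHull(np.round((uv+.5)*S*16-8).astype(np.int32)),255,shift=4)
    return cv2.resize(im,(560,420),interpolation=cv2.INTER_AREA)/255.
def fit(q,obs,p0,free):  # obs: list of (model,mask)
    free=list(free)
    def cost(v):
        p=np.array(p0,float);p[free]=v; s=0
        for m,k in obs:
            r=render(m,q,p); s+=np.abs(r-k).sum()/np.maximum(k.sum(),1)
        return s
    sc=np.array([.012,.012,.008,.25])[free]; v0=np.array(p0,float)[free]
    sim=np.vstack([v0]+[v0+np.eye(len(free))[i]*sc[i] for i in range(len(free))])
    r=minimize(cost,v0,method='Nelder-Mead',options=dict(initial_simplex=sim,xatol=1e-4,fatol=1e-4,maxiter=400))
    p=np.array(p0,float);p[free]=r.x; return p,r.fun
E
cat > r1.py <<'E'
from fit import *
G={'stand':(.435,.282),'deep_tier':(.625,-.086),'shallow_tier':(.424,.095),'box_lid':(.446,-.282),'doll':(.435,-.07),'flower':(.633,.278),'glaze_jar':(.629,-.261),'beaker':(.63,.09)}
ms={n:bot.camera_model(n) for n in('top','scene')}
import pickle;D={}
for q,(x,y) in G.items():
    obs={}
    for n in ms:
        o=bot.outline_of(n,q)
        for r in o[:3]:
            w=onz(ms[n],r['position'],.02)
            if np.hypot(w[0]-x,w[1]-y)<.06: obs[n]=(ms[n],r['pixels']);break
    D[q]=obs
    for lab,names,free in(('both',list(obs),(0,1,2,3)),('top',['top'],(0,1,3))):
        if lab=='top' and 'top' not in obs: continue
        if not obs: print(q,'none');continue
        best=min((fit(q,[obs[n] for n in names],(x,y,0,w),free) for w in ((0,.5,-.5,1.2,-1.2,1.57) if q not in('doll','glaze_jar','beaker') else(0,))),key=lambda a:a[1])
        print(q,lab,names,np.round(best[0],4).tolist(),round(best[1],3))
pickle.dump(D,open('D.pkl','wb'))
E
python3 r1.py
```

```text
stand both ['top', 'scene'] [0.4308, 0.2861, 0.003, 0.1571] 0.102
stand top ['top'] [0.431, 0.2865, 0.0, 0.1546] 0.031
deep_tier both ['top', 'scene'] [0.6214, -0.0849, 0.0014, 0.0554] 0.086
deep_tier top ['top'] [0.6225, -0.0855, 0.0, 0.0623] 0.032
shallow_tier both ['top', 'scene'] [0.4311, 0.0955, 0.0021, 0.3046] 0.095
shallow_tier top ['top'] [0.4314, 0.095, 0.0, 0.3117] 0.028
box_lid both ['top', 'scene'] [0.4465, -0.2912, 0.0014, 2.7129] 0.114
box_lid top ['top'] [0.4468, -0.292, 0.0, -0.4393] 0.051
doll both ['top', 'scene'] [0.4354, -0.078, 0.0025, 0.0809] 0.218
doll top ['top'] [0.4355, -0.0787, 0.0, 0.1446] 0.053
flower both ['top', 'scene'] [0.6352, 0.2896, 0.0039, -0.0742] 0.218
flower top ['top'] [0.6364, 0.2906, 0.0, -1.1211] 0.1
glaze_jar both ['top', 'scene'] [0.6348, -0.2636, -0.0008, 0.139] 0.329
glaze_jar top ['top'] [0.6355, -0.2636, 0.0, -0.088] 0.162
beaker both ['top', 'scene'] [0.6286, 0.0852, 0.0034, 0.1461] 0.415
beaker top ['top'] [0.6311, 0.0851, 0.0, 0.1428] 0.209
```

>>> drive_tool:
  commands:
    - {"hand": 1,"translation": [418,-728,-100],"angular": [0,0,0.367]}
    - {"hand": 1,"translation": [418,-728,-100],"angular": [0,0,0.367]}
    - {"hand": 1,"translation": [418,-728,-100],"angular": [0,0,0.367]}
    - {"hand": 1,"translation": [418,-728,-100],"angular": [0,0,0.367]}
    - {"hand": 1,"translation": [418,-728,-100],"angular": [0,0,0.367]}
    - {"hand": 1,"translation": [418,-728,-100],"angular": [0,0,0.367]}
    - {"hand": 1,"translation": [418,-728,-100],"angular": [0,0,0.367]}
    - {"hand": 1,"translation": [418,-728,-100],"angular": [0,0,0.367]}
    - {"hand": 1,"translation": [418,-728,-100],"angular": [0,0,0.367]}
    - {"hand": 1,"translation": [418,-728,-100],"angular": [0,0,0.367]}
    - {"hand": 1,"translation": [418,-728,-100],"angular": [0,0,0.367]}
    - {"hand": 1,"translation": [418,-728,-100],"angular": [0,0,0.367]}
  force: 30

```text
t: 3.25
eef_pos: [0.5758, -0.004, 0.1567]
tool_rot: [0.0, -0.03, 1.0, 0.0]
contact_force: [-0.5, -0.7, -0.1]
gripper_width: 0.995
grasp_force: 0.0
```

>>> drive_tool:
  commands:
    - {"hand": 1,"translation": [46,-81,0],"angular": [0,0,0]}
    - {"hand": 1,"translation": [46,-81,0],"angular": [0,0,0]}
    - {"hand": 1,"translation": [46,-81,-40],"angular": [0,0,0]}
    - {"hand": 1,"translation": [46,-81,-75],"angular": [0,0,0]}
    - {"hand": 1,"translation": [46,-81,-100],"angular": [0,0,0]}
    - {"hand": 1,"translation": [46,-81,-120],"angular": [0,0,0]}
    - {"hand": 1,"translation": [46,-81,-122],"angular": [0,0,0]}
    - {"hand": 0.4,"translation": [46,-81,-122],"angular": [0,0,0]}
    - {"hand": 0.4,"translation": [46,-81,-122],"angular": [0,0,0]}
    - {"hand": 0.4,"translation": [46,-81,-122],"angular": [0,0,0]}
    - {"hand": 0.4,"translation": [46,-81,-122],"angular": [0,0,0]}
    - {"hand": 0.4,"translation": [46,-81,-122],"angular": [0,0,0]}

```text
t: 4.75
eef_pos: [0.6214, -0.0834, 0.0356]
tool_rot: [0.001, -0.03, 1.0, -0.0]
contact_force: [-1.3, -0.2, 6.5]
gripper_width: 0.79
grasp_force: 36.4
```

>>> drive_tool:
  commands:
    - {"hand": 0.4,"translation": [0,0,40],"angular": [0,0,0]}
    - {"hand": 0.4,"translation": [0,0,90],"angular": [0,0,0]}
    - {"hand": 0.4,"translation": [-30,58,110],"angular": [0,0,0.03]}
    - {"hand": 0.4,"translation": [-56,109,110],"angular": [0,0,0.06]}
    - {"hand": 0.4,"translation": [-82,160,110],"angular": [0,0,0.096]}
    - {"hand": 0.4,"translation": [-109,211,110],"angular": [0,0,0.096]}
    - {"hand": 0.4,"translation": [-135,262,110],"angular": [0,0,0.096]}
    - {"hand": 0.4,"translation": [-161,313,110],"angular": [0,0,0.096]}
    - {"hand": 0.4,"translation": [-181,351,105],"angular": [0,0,0.096]}
    - {"hand": 0.4,"translation": [-191,370,80],"angular": [0,0,0.096]}
    - {"hand": 0.4,"translation": [-191,370,60],"angular": [0,0,0.096]}
    - {"hand": 0.4,"translation": [-191,370,60],"angular": [0,0,0.096]}

```text
t: 6.25
eef_pos: [0.4284, 0.286, 0.0933]
tool_rot: [-0.001, -0.078, 0.997, -0.001]
contact_force: [0.5, 0.3, -2.3]
gripper_width: 0.787
grasp_force: 35.4
```

```bash
cat > chk.py <<'E'
import sys
from fit import *
# chk.py cam name x y z yaw free...
def chk(cam,q,p0,free=(0,1,2,3),rad=.08):
    bot.read_camera(cam); m=bot.camera_model(cam)
    for r in bot.outline_of(cam,q)[:3]:
        w=onz(m,r['position'],p0[2]+.02)
        if np.hypot(w[0]-p0[0],w[1]-p0[1])<rad:
            b=fit(q,[(m,r['pixels'])],p0,free); print(cam,q,round(r['score'],2),np.round(b[0],4).tolist(),round(b[1],3)); return b[0]
    print(cam,q,'no match')
E
python3 - <<'E'
from chk import *
o=bot.get_obs(); print(o['eef_pos'],o['tool_rot'],o['contact_force'],o['grasp_force'],o['gripper_width'])
shot('wrist','w1')
E
```

```text
[0.42836061 0.28595525 0.09333265] [-0.00145315 -0.0783625   0.99692329 -0.00107354] [ 0.51674254  0.25405512 -2.34175309] 35.42383432388306 0.7874876997062811
```

View pics/w1.png

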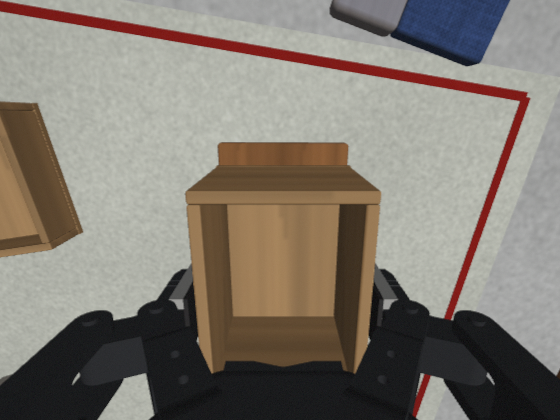

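The wrist view shows the tier held squarely (cols 188–379). The stand edge below it is centred (218–348) and parallel. I lower it, release and look.

>>> drive_tool:
  commands:
    - {"hand": 0.4,"translation": [2,0,-20],"angular": [0,0,0]}
    - {"hand": 0.4,"translation": [2,0,-36],"angular": [0,0,0]}
    - {"hand": 0.4,"translation": [2,0,-43],"angular": [0,0,0]}
    - {"hand": 0.4,"translation": [2,0,-46],"angular": [0,0,0]}
    - {"hand": 0.4,"translation": [2,0,-46],"angular": [0,0,0]}
    - {"hand": 0.9,"translation": [2,0,-46],"angular": [0,0,0]}
    - {"hand": 1,"translation": [2,0,-46],"angular": [0,0,0]}
    - {"hand": 1,"translation": [2,0,-46],"angular": [0,0,0]}
    - {"hand": 1,"translation": [2,0,-30],"angular": [0,0,0]}
    - {"hand": 1,"translation": [2,0,10],"angular": [0,0,0]}
    - {"hand": 1,"translation": [2,0,60],"angular": [0,0,0]}
    - {"hand": 1,"translation": [2,-62,80],"angular": [0,0,0]}

```text
t: 7.8
eef_pos: [0.4335, 0.2317, 0.1781]
tool_rot: [0.003, -0.081, 0.997, 0.003]
contact_force: [1.6, -1.0, -0.4]
gripper_width: 1.001
grasp_force: 0.0
```

```bash
python3 - <<'E'
from chk import *
print(np.round(bot.get_obs()['q'],2))
for c in('top','scene'): chk(c,'deep_tier',(.431,.2863,.012,.156),(0,1,3))
E
```

```text
[-0.73  0.26  0.13  2.07 -0.05  0.81  1.16]
top deep_tier 0.89 [0.4335, 0.2831, 0.012, 0.1611] 1.637
scene deep_tier 0.61 [0.4296, 0.2872, 0.012, 0.1542] 0.056
```

>>> drive_tool:
  commands:
    - {"hand": 1,"translation": [3,-60,0],"angular": [0,0,-0.18]}
    - {"hand": 1,"translation": [3,-110,0],"angular": [0,0,-0.36]}
    - {"hand": 1,"translation": [3,-160,0],"angular": [0,0,-0.54]}
    - {"hand": 1,"translation": [3,-200,0],"angular": [0,0,-0.72]}
    - {"hand": 1,"translation": [3,-240,0],"angular": [0,0,-0.9]}
    - {"hand": 1,"translation": [3,-280,-20],"angular": [0,0,-1.08]}
    - {"hand": 0.8,"translation": [3,-305,-40],"angular": [0,0,-1.26]}
    - {"hand": 0.6,"translation": [3,-305,-50],"angular": [0,0,-1.44]}
    - {"hand": 0.6,"translation": [3,-305,-50],"angular": [0,0,-1.571]}
    - {"hand": 0.6,"translation": [3,-305,-50],"angular": [0,0,-1.571]}
    - {"hand": 0.6,"translation": [3,-305,-50],"angular": [0,0,-1.571]}

```text
t: 9.38
eef_pos: [0.435, -0.0772, 0.1238]
tool_rot: [-0.0, 0.648, 0.761, 0.0]
contact_force: [-0.5, 0.3, 0.4]
gripper_width: 0.599
grasp_force: 0.0
```

```bash
python3 - <<'E'
from chk import *
o=bot.get_obs(); print(o['eef_pos'],o['tool_rot'],np.round(o['q'],2))
shot('wrist','w2')
m=bot.camera_model('wrist'); print(proj(m,[.4355,-.0785,.044]),proj(m,[.4355,-.0785,.0]))
chk('wrist','doll',(.4355,-.0785,0,0),(0,1))
chk('top','deep_tier',(.431,.2863,.012,.156),(0,1,3))
E
```

```text
[ 0.43503255 -0.07717758  0.12381368] [-1.05650751e-05  6.48407314e-01  7.61293604e-01  6.35036142e-05] [-0.44  0.31  0.56  2.23 -0.26  0.66  0.47]
[283.03878919 224.62367764] [282.96652295 206.90759133]
wrist doll 0.7 [0.432, -0.0811, 0.0, 0.0] 0.131
top deep_tier 0.91 [0.4326, 0.2872, 0.012, 0.165] 0.023
```

View pics/w2.png

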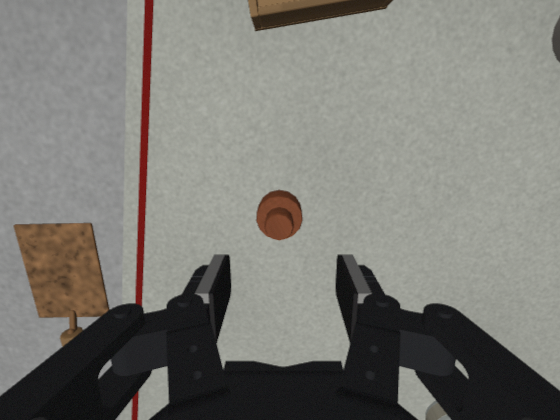

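The doll's head is at (279,224), where the model put it to within 4 px. The deep tier is on the stand to within 2 mm.

>>> drive_tool:
  commands:
    - {"hand": 0.6,"translation": [-1,-2,-40],"angular": [0,0,0]}
    - {"hand": 0.6,"translation": [-1,-2,-65],"angular": [0,0,0]}
    - {"hand": 0.6,"translation": [-1,-2,-80],"angular": [0,0,0]}
    - {"hand": 0.6,"translation": [-1,-2,-84],"angular": [0,0,0]}
    - {"hand": 0.1,"translation": [-1,-2,-84],"angular": [0,0,0]}
    - {"hand": 0.1,"translation": [-1,-2,-84],"angular": [0,0,0]}
    - {"hand": 0.1,"translation": [-1,-2,-84],"angular": [0,0,0]}
    - {"hand": 0.1,"translation": [-1,-2,-84],"angular": [0,0,0]}
    - {"hand": 0.1,"translation": [-1,-2,-84],"angular": [0,0,0]}

```text
t: 10.75
eef_pos: [0.4342, -0.0799, 0.0404]
tool_rot: [0.0, 0.65, 0.76, 0.0]
contact_force: [-1.2, -0.5, 7.5]
gripper_width: 0.229
grasp_force: 30.0
```

>>> drive_tool:
  commands:
    - {"hand": 0.1,"translation": [0,0,40],"angular": [0,0,0]}
    - {"hand": 0.1,"translation": [0,0,90],"angular": [0,0,0]}
    - {"hand": 0.1,"translation": [0,55,100],"angular": [0,0,0]}
    - {"hand": 0.1,"translation": [0,115,100],"angular": [0,0,0]}
    - {"hand": 0.1,"translation": [0,175,100],"angular": [0,0,0]}
    - {"hand": 0.1,"translation": [0,235,100],"angular": [0,0,0]}
    - {"hand": 0.1,"translation": [-1,295,100],"angular": [0,0,0]}
    - {"hand": 0.1,"translation": [-2,340,100],"angular": [0,0,0]}
    - {"hand": 0.1,"translation": [-2,367,100],"angular": [0,0,0]}
    - {"hand": 0.1,"translation": [-2,367,90],"angular": [0,0,0]}
    - {"hand": 0.1,"translation": [-2,367,90],"angular": [0,0,0]}

```text
t: 12.12
eef_pos: [0.4309, 0.2856, 0.1288]
tool_rot: [0.0, 0.65, 0.76, -0.001]
contact_force: [-0.2, -0.0, -0.5]
gripper_width: 0.224
grasp_force: 29.8
```

```bash
python3 - <<'E'
from chk import *
o=bot.get_obs(); print(o['eef_pos'],o['tool_rot'],o['contact_force'],o['gripper_width'])
shot('wrist','w3')
E
```

```text
[0.43092388 0.28557553 0.12878967] [ 4.20175544e-05  6.50152230e-01  7.59802711e-01 -1.38406939e-03] [-0.19971248 -0.00432516 -0.47923312] 0.22419430560446707
```

View pics/w3.png

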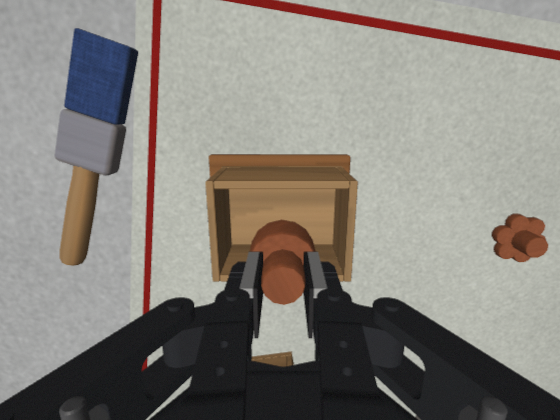

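The doll hangs upright at (282,260), centred between the tier walls (cols 208–356).

>>> drive_tool:
  commands:
    - {"hand": 0.1,"translation": [1,1,-30],"angular": [0,0,0]}
    - {"hand": 0.1,"translation": [1,1,-55],"angular": [0,0,0]}
    - {"hand": 0.1,"translation": [1,1,-67],"angular": [0,0,0]}
    - {"hand": 0.1,"translation": [1,1,-72],"angular": [0,0,0]}
    - {"hand": 0.1,"translation": [1,1,-72],"angular": [0,0,0]}
    - {"hand": 0.3,"translation": [1,1,-72],"angular": [0,0,0]}
    - {"hand": 0.4,"translation": [1,1,-72],"angular": [0,0,0]}
    - {"hand": 0.4,"translation": [1,1,-72],"angular": [0,0,0]}
    - {"hand": 0.4,"translation": [1,1,-40],"angular": [0,0,0]}
    - {"hand": 0.4,"translation": [1,1,10],"angular": [0,0,0]}
    - {"hand": 0.4,"translation": [1,1,50],"angular": [0,0,0]}
    - {"hand": 1,"translation": [1,-59,50],"angular": [0,0,0]}

```text
t: 13.68
eef_pos: [0.4349, 0.2329, 0.183]
tool_rot: [0.001, 0.647, 0.762, 0.004]
contact_force: [1.3, -1.6, -0.1]
gripper_width: 0.594
grasp_force: 0.0
```

>>> drive_tool:
  commands:
    - {"hand": 1,"translation": [0,-40,0],"angular": [0,0,0.18]}
    - {"hand": 1,"translation": [0,-80,0],"angular": [0,0,0.36]}
    - {"hand": 1,"translation": [0,-110,0],"angular": [0,0,0.54]}
    - {"hand": 1,"translation": [0,-132,0],"angular": [0,0,0.72]}
    - {"hand": 1,"translation": [0,-132,0],"angular": [0,0,0.9]}
    - {"hand": 1,"translation": [0,-132,-10],"angular": [0,0,1.08]}
    - {"hand": 1,"translation": [0,-132,-20],"angular": [0,0,1.26]}
    - {"hand": 1,"translation": [0,-132,-30],"angular": [0,0,1.44]}
    - {"hand": 1,"translation": [0,-132,-40],"angular": [0,0,1.62]}
    - {"hand": 1,"translation": [0,-132,-50],"angular": [0,0,1.723]}
    - {"hand": 1,"translation": [0,-132,-50],"angular": [0,0,1.723]}
    - {"hand": 1,"translation": [0,-132,-50],"angular": [0,0,1.723]}

```text
t: 15.18
eef_pos: [0.4329, 0.0962, 0.1301]
tool_rot: [0.0, -0.152, 0.988, 0.0]
contact_force: [-0.1, -0.0, 0.8]
gripper_width: 1.0
grasp_force: 0.0
```

```bash
python3 - <<'E'
from chk import *
o=bot.get_obs(); print(o['eef_pos'],o['tool_rot'],np.round(o['q'],2))
im=shot('wrist','w4'); t=shot('top','t4'); s=shot('scene','s4')
chk('wrist','shallow_tier',(.4313,.095,0,.308),(0,1,3))
A=cv2.resize(t[215:305,80:200],(480,360)); B=cv2.resize(s[220:330,380:500],(320,293)); 
C=np.zeros((570,800,3),np.uint8); C[:360,:480]=A; C[:293,480:]=B; C[360:570,:280]=cv2.resize(im,(280,210)); cv2.imwrite('pics/m4.png',C[:,:,::-1])
E
```

```text
[0.43288711 0.09615711 0.13013229] [ 2.14260414e-04 -1.52408348e-01  9.88317584e-01  4.81501161e-05] [-0.61  0.27  0.29  2.21 -0.12  0.68  1.64]
wrist shallow_tier 0.94 [0.4285, 0.0927, 0.0, 0.3077] 0.032
```

View pics/m4.png

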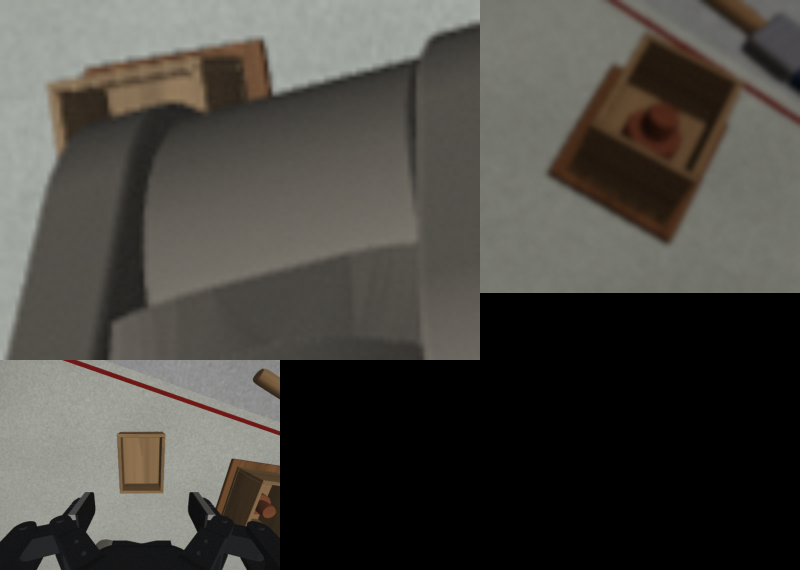

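The crops show the doll standing inside the deep tier on the stand. The shallow tier lies open below the gripper.

>>> drive_tool:
  commands:
    - {"hand": 1,"translation": [-2,-2,-40],"angular": [0,0,0]}
    - {"hand": 1,"translation": [-2,-2,-75],"angular": [0,0,0]}
    - {"hand": 1,"translation": [-2,-2,-98],"angular": [0,0,0]}
    - {"hand": 1,"translation": [-2,-2,-109],"angular": [0,0,0]}
    - {"hand": 1,"translation": [-2,-2,-112],"angular": [0,0,0]}
    - {"hand": 0.4,"translation": [-2,-2,-112],"angular": [0,0,0]}
    - {"hand": 0.4,"translation": [-2,-2,-112],"angular": [0,0,0]}
    - {"hand": 0.4,"translation": [-2,-2,-112],"angular": [0,0,0]}
    - {"hand": 0.4,"translation": [-2,-2,-112],"angular": [0,0,0]}
    - {"hand": 0.4,"translation": [-2,-2,-112],"angular": [0,0,0]}

```text
t: 16.68
eef_pos: [0.4312, 0.0944, 0.0185]
tool_rot: [0.001, -0.153, 0.988, 0.0]
contact_force: [-1.8, -0.8, 6.7]
gripper_width: 0.791
grasp_force: 34.8
```

>>> drive_tool:
  commands:
    - {"hand": 0.4,"translation": [0,0,50],"angular": [0,0,0]}
    - {"hand": 0.4,"translation": [0,0,105],"angular": [0,0,0]}
    - {"hand": 0.4,"translation": [0,40,120],"angular": [0,0,-0.06]}
    - {"hand": 0.4,"translation": [0,85,120],"angular": [0,0,-0.12]}
    - {"hand": 0.4,"translation": [1,135,120],"angular": [0,0,-0.148]}
    - {"hand": 0.4,"translation": [1,175,120],"angular": [0,0,-0.148]}
    - {"hand": 0.4,"translation": [1,193,120],"angular": [0,0,-0.148]}
    - {"hand": 0.4,"translation": [1,193,105],"angular": [0,0,-0.148]}
    - {"hand": 0.4,"translation": [1,193,95],"angular": [0,0,-0.148]}
    - {"hand": 0.4,"translation": [1,193,95],"angular": [0,0,-0.148]}
    - {"hand": 0.4,"translation": [1,193,95],"angular": [0,0,-0.148]}

```text
t: 18.05
eef_pos: [0.432, 0.2861, 0.1127]
tool_rot: [-0.0, -0.079, 0.997, -0.0]
contact_force: [1.0, 1.2, -1.3]
gripper_width: 0.791
grasp_force: 35.2
```

```bash
python3 - <<'E'
from chk import *
o=bot.get_obs(); print(o['eef_pos'],o['tool_rot'],o['contact_force'],o['gripper_width'])
shot('wrist','w5')
for c in('top','scene'): chk(c,'shallow_tier',(.431,.287,.095,.16),(0,1,2,3))
chk('scene','deep_tier',(.431,.287,.012,.16),(0,1,3))
E
```

```text
[0.43195914 0.28608803 0.11273313] [-1.07169966e-04 -7.91683703e-02  9.96861229e-01 -2.20461213e-04] [ 0.98532113  1.21154277 -1.25291381] 0.7909233658465633
top shallow_tier 0.71 [0.4321, 0.2878, 0.086, 0.1576] 0.833
scene shallow_tier no match
scene deep_tier 0.94 [0.4298, 0.2861, 0.012, 0.1832] 1.501
```

View pics/w5.png

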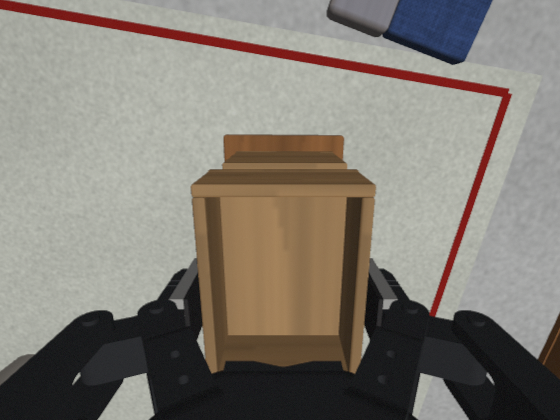

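```bash
python3 - <<'E'
from chk import *
m=bot.camera_model('wrist'); w=.16; u=np.array([np.cos(w),np.sin(w)]);v=np.array([-u[1],u[0]])
def P(c,a,b,z): xy=np.array(c)+a*u+b*v; return np.round(proj(m,[*xy,z]),1)
for n,c,z in(('shallow top',(.432,.2861),.1282),('shallow bot',(.432,.2861),.0942),('deep top',(.4315,.287),.070)):
    print(n,P(c,-.046,.034,z),P(c,-.046,-.034,z))
print('stand',P((.431,.2863),-.055,.043,.012),P((.431,.2863),-.055,-.043,.012))
E
```

```text
shallow top [376.  191.6] [189.8 191.7]
shallow bot [355.6 174.6] [210.2 174.7]
deep top [347.6 165.7] [221.7 165.8]
stand [344.3 139.3] [222.5 139.4]
```

The shallow tier (cols 193–375, centre 284) is lined up over the deep tier (224–346, centre 285), perhaps 1.5 mm toward the base. I correct that by 1 mm and lower it.

>>> drive_tool:
  commands:
    - {"hand": 0.4,"translation": [1,1,-10],"angular": [0,0,0]}
    - {"hand": 0.4,"translation": [1,1,-18],"angular": [0,0,0]}
    - {"hand": 0.4,"translation": [1,1,-22],"angular": [0,0,0]}
    - {"hand": 0.4,"translation": [1,1,-24],"angular": [0,0,0]}
    - {"hand": 0.4,"translation": [1,1,-24.5],"angular": [0,0,0]}
    - {"hand": 0.4,"translation": [1,1,-24.5],"angular": [0,0,0]}
    - {"hand": 0.9,"translation": [1,1,-24.5],"angular": [0,0,0]}
    - {"hand": 1,"translation": [1,1,-24.5],"angular": [0,0,0]}
    - {"hand": 1,"translation": [1,1,-24.5],"angular": [0,0,0]}
    - {"hand": 1,"translation": [1,1,0],"angular": [0,0,0]}
    - {"hand": 1,"translation": [1,1,40],"angular": [0,0,0]}
    - {"hand": 1,"translation": [1,1,85],"angular": [0,0,0]}

```text
t: 19.9
eef_pos: [0.4323, 0.2879, 0.1985]
tool_rot: [-0.0, -0.08, 0.997, -0.0]
contact_force: [0.8, 1.3, -1.0]
gripper_width: 1.0
grasp_force: 0.0
```

>>> drive_tool:
  commands:
    - {"hand": 1,"translation": [30,1,0],"angular": [0,0,-0.18]}
    - {"hand": 1,"translation": [80,1,0],"angular": [0,0,-0.36]}
    - {"hand": 1,"translation": [130,1,0],"angular": [0,0,-0.54]}
    - {"hand": 1,"translation": [170,1,-10],"angular": [0,0,-0.72]}
    - {"hand": 1,"translation": [204,1,-30],"angular": [0,0,-0.9]}
    - {"hand": 0.8,"translation": [204,1,-50],"angular": [0,0,-1.08]}
    - {"hand": 0.7,"translation": [204,1,-70],"angular": [0,0,-1.26]}
    - {"hand": 0.6,"translation": [204,1,-80],"angular": [0,0,-1.44]}
    - {"hand": 0.6,"translation": [204,1,-80],"angular": [0,0,-1.571]}
    - {"hand": 0.6,"translation": [204,1,-80],"angular": [0,0,-1.571]}
    - {"hand": 0.6,"translation": [204,1,-80],"angular": [0,0,-1.571]}

```text
t: 21.28
eef_pos: [0.6367, 0.2893, 0.1178]
tool_rot: [0.0, 0.647, 0.762, 0.0]
contact_force: [0.1, -1.1, -0.4]
gripper_width: 0.597
grasp_force: 0.0
```

```bash
python3 - <<'E'
from chk import *
o=bot.get_obs(); print(o['eef_pos'],o['tool_rot'],np.round(o['q'],2))
shot('wrist','w6')
m=bot.camera_model('wrist'); print(proj(m,[.636,.290,.026]),proj(m,[.636,.290,.0]))
chk('wrist','flower',(.636,.290,0,0),(0,1,3))
chk('top','shallow_tier',(.4315,.287,.07,.16),(0,1,3))
chk('scene','shallow_tier',(.4315,.287,.07,.16),(0,1,3))
E
```

```text
[0.63671538 0.2892561  0.11781503] [4.98652681e-05 6.47306625e-01 7.62229709e-01 4.39806648e-05] [-0.93  0.73  0.64  1.62 -0.51  0.96  0.05]
[281.68160581 216.33711678] [281.76888541 206.42066093]
wrist flower 0.97 [0.633, 0.288, 0.0, -0.0669] 0.08
top shallow_tier 0.79 [0.4325, 0.2884, 0.07, 0.1691] 0.024
scene shallow_tier 0.46 [0.4262, 0.2877, 0.07, 0.1584] 41.369
```

View pics/w6.png

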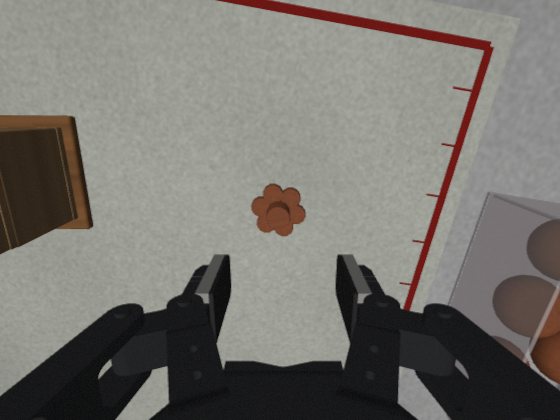

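Flower heart seen at (278,214), predicted (282,216), which is the usual wrist-camera bias. The shallow tier sits on the deep tier to about 1 mm in the top view.

>>> drive_tool:
  commands:
    - {"hand": 0.6,"translation": [-2,0,-40],"angular": [0,0,0]}
    - {"hand": 0.6,"translation": [-2,0,-70],"angular": [0,0,0]}
    - {"hand": 0.6,"translation": [-2,0,-88],"angular": [0,0,0]}
    - {"hand": 0.6,"translation": [-2,0,-93],"angular": [0,0,0]}
    - {"hand": 0.1,"translation": [-2,0,-93],"angular": [0,0,0]}
    - {"hand": 0.1,"translation": [-2,0,-93],"angular": [0,0,0]}
    - {"hand": 0.1,"translation": [-2,0,-93],"angular": [0,0,0]}
    - {"hand": 0.1,"translation": [-2,0,-93],"angular": [0,0,0]}
    - {"hand": 0.1,"translation": [-2,0,-93],"angular": [0,0,0]}

```text
t: 22.75
eef_pos: [0.6357, 0.2894, 0.0261]
tool_rot: [0.0, 0.648, 0.761, 0.001]
contact_force: [-1.5, 0.1, 6.2]
gripper_width: 0.196
grasp_force: 29.7
```

>>> drive_tool:
  commands:
    - {"hand": 0.1,"translation": [0,0,50],"angular": [0,0,0]}
    - {"hand": 0.1,"translation": [0,0,105],"angular": [0,0,0]}
    - {"hand": 0.1,"translation": [-30,0,130],"angular": [0,0,0]}
    - {"hand": 0.1,"translation": [-75,0,130],"angular": [0,0,0]}
    - {"hand": 0.1,"translation": [-125,-1,130],"angular": [0,0,0]}
    - {"hand": 0.1,"translation": [-170,-1,130],"angular": [0,0,0]}
    - {"hand": 0.1,"translation": [-195,-1,130],"angular": [0,0,0]}
    - {"hand": 0.1,"translation": [-203,-1,125],"angular": [0,0,0]}
    - {"hand": 0.1,"translation": [-203,-1,120],"angular": [0,0,0]}
    - {"hand": 0.1,"translation": [-203,-1,120],"angular": [0,0,0]}

```text
t: 24.0
eef_pos: [0.4327, 0.2879, 0.1445]
tool_rot: [0.0, 0.649, 0.761, -0.0]
contact_force: [-0.5, -1.1, -0.2]
gripper_width: 0.19
grasp_force: 29.5
```

```bash
python3 - <<'E'
from chk import *
o=bot.get_obs(); print(o['eef_pos'],o['tool_rot'],o['contact_force'],o['gripper_width'])
shot('wrist','w7')
E
```

```text
[0.43265216 0.28788818 0.1444636 ] [ 4.26907146e-04  6.48660168e-01  7.61078050e-01 -7.96396475e-05] [-0.50687874 -1.12987212 -0.24872846] 0.18972995892618655
```

View pics/w7.png

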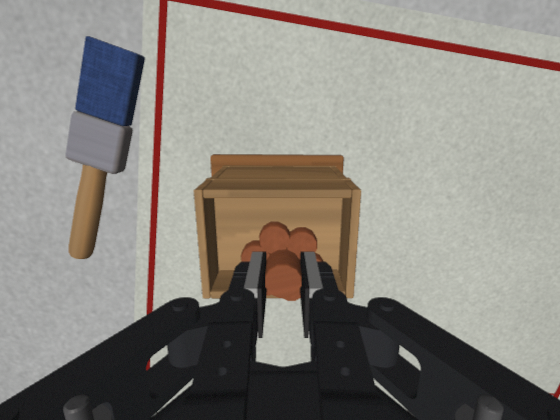

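The flower is held flat at (281,262), centred between the shallow tier walls (cols 196–360).

>>> drive_tool:
  commands:
    - {"hand": 0.1,"translation": [-1,0,-20],"angular": [0,0,0]}
    - {"hand": 0.1,"translation": [-1,0,-35],"angular": [0,0,0]}
    - {"hand": 0.1,"translation": [-1,0,-42],"angular": [0,0,0]}
    - {"hand": 0.1,"translation": [-1,0,-44],"angular": [0,0,0]}
    - {"hand": 0.1,"translation": [-1,0,-44],"angular": [0,0,0]}
    - {"hand": 0.3,"translation": [-1,0,-44],"angular": [0,0,0]}
    - {"hand": 0.38,"translation": [-1,0,-44],"angular": [0,0,0]}
    - {"hand": 0.38,"translation": [-1,0,-44],"angular": [0,0,0]}
    - {"hand": 0.38,"translation": [-1,0,-20],"angular": [0,0,0]}
    - {"hand": 0.38,"translation": [-1,0,20],"angular": [0,0,0]}
    - {"hand": 0.38,"translation": [-1,0,60],"angular": [0,0,0]}
    - {"hand": 0.38,"translation": [-1,-60,60],"angular": [0,0,0]}

```text
t: 25.55
eef_pos: [0.4329, 0.2325, 0.2076]
tool_rot: [0.001, 0.645, 0.764, 0.004]
contact_force: [1.2, -1.2, -0.8]
gripper_width: 0.381
grasp_force: 0.0
```

>>> drive_tool:
  commands:
    - {"hand": 0.6,"translation": [2,-60,0],"angular": [0,0,-0.1]}
    - {"hand": 0.6,"translation": [3,-120,0],"angular": [0,0,-0.2]}
    - {"hand": 0.6,"translation": [5,-180,0],"angular": [0,0,-0.3]}
    - {"hand": 0.6,"translation": [7,-240,0],"angular": [0,0,-0.4]}
    - {"hand": 0.6,"translation": [9,-300,0],"angular": [0,0,-0.5]}
    - {"hand": 0.6,"translation": [10,-360,0],"angular": [0,0,-0.591]}
    - {"hand": 0.6,"translation": [12,-420,0],"angular": [0,0,-0.591]}
    - {"hand": 0.6,"translation": [14,-478,-10],"angular": [0,0,-0.591]}
    - {"hand": 0.6,"translation": [15,-520,-40],"angular": [0,0,-0.591]}
    - {"hand": 0.6,"translation": [15,-520,-75],"angular": [0,0,-0.591]}
    - {"hand": 0.6,"translation": [15,-520,-75],"angular": [0,0,-0.591]}
    - {"hand": 0.6,"translation": [15,-520,-75],"angular": [0,0,-0.591]}

```text
t: 27.05
eef_pos: [0.4462, -0.2917, 0.1307]
tool_rot: [0.0, 0.842, 0.54, 0.0]
contact_force: [0.5, 0.3, 0.5]
gripper_width: 0.596
grasp_force: 0.0
```

```bash
python3 - <<'E'
from chk import *
o=bot.get_obs(); print(o['eef_pos'],o['tool_rot'],np.round(o['q'],2))
im=shot('wrist','w8'); t=shot('top','t8'); s=shot('scene','s8')
m=bot.camera_model('wrist'); print(proj(m,[.4467,-.2916,.028]))
chk('wrist','box_lid',(.4467,-.2916,0,-.435),(0,1,3))
chk('top','shallow_tier',(.4325,.288,.07,.16),(0,1,3))
C=np.zeros((570,800,3),np.uint8); C[:360,:480]=cv2.resize(t[215:305,80:200],(480,360)); C[:293,480:]=cv2.resize(s[220:330,380:500],(320,293)); C[300:,440:]=cv2.resize(im,(360,270)); cv2.imwrite('pics/m8.png',C[:,:,::-1])
E
```

```text
[ 0.44618144 -0.2917293   0.13071217] [3.19332616e-04 8.41781722e-01 5.39817909e-01 2.36281161e-04] [-0.19  0.53  0.86  2.04 -0.56  0.82  0.57]
[281.49342878 213.51575783]
wrist box_lid 0.71 [0.444, -0.2941, 0.0, -0.4287] 0.019
top shallow_tier 0.6 [0.4324, 0.288, 0.07, 0.164] 0.23
```

View pics/m8.png

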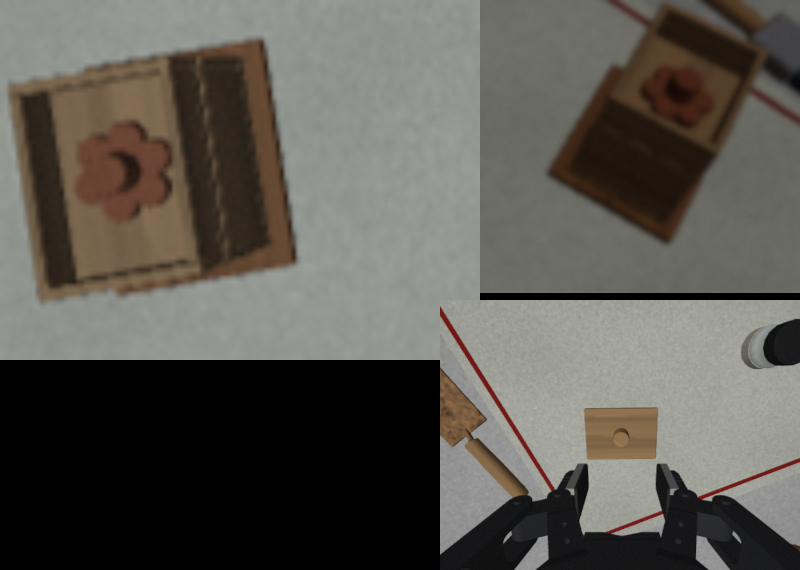

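Flower lies flat in the shallow tier and the stack edges are in line. The lid is under the gripper with its knob centred, so I grasp the knob.

>>> drive_tool:
  commands:
    - {"hand": 0.6,"translation": [0,0,-45],"angular": [0,0,0]}
    - {"hand": 0.6,"translation": [0,0,-80],"angular": [0,0,0]}
    - {"hand": 0.6,"translation": [0,0,-100],"angular": [0,0,0]}
    - {"hand": 0.6,"translation": [0,0,-105],"angular": [0,0,0]}
    - {"hand": 0.1,"translation": [0,0,-105],"angular": [0,0,0]}
    - {"hand": 0.1,"translation": [0,0,-105],"angular": [0,0,0]}
    - {"hand": 0.1,"translation": [0,0,-105],"angular": [0,0,0]}
    - {"hand": 0.1,"translation": [0,0,-105],"angular": [0,0,0]}
    - {"hand": 0.1,"translation": [0,0,-105],"angular": [0,0,0]}

```text
t: 28.52
eef_pos: [0.4464, -0.2924, 0.0259]
tool_rot: [0.001, 0.842, 0.54, 0.001]
contact_force: [-0.7, 0.4, 5.0]
gripper_width: 0.216
grasp_force: 29.5
```

>>> drive_tool:
  commands:
    - {"hand": 0.1,"translation": [0,0,45],"angular": [0,0,0]}
    - {"hand": 0.1,"translation": [0,0,100],"angular": [0,0,0]}
    - {"hand": 0.1,"translation": [0,20,145],"angular": [0,0,0.02]}
    - {"hand": 0.1,"translation": [-1,65,150],"angular": [0,0,0.08]}
    - {"hand": 0.1,"translation": [-3,120,150],"angular": [0,0,0.15]}
    - {"hand": 0.1,"translation": [-5,175,150],"angular": [0,0,0.22]}
    - {"hand": 0.1,"translation": [-6,230,150],"angular": [0,0,0.29]}
    - {"hand": 0.1,"translation": [-8,285,150],"angular": [0,0,0.36]}
    - {"hand": 0.1,"translation": [-9,340,150],"angular": [0,0,0.43]}
    - {"hand": 0.1,"translation": [-10,395,150],"angular": [0,0,0.5]}
    - {"hand": 0.1,"translation": [-12,440,150],"angular": [0,0,0.56]}
    - {"hand": 0.1,"translation": [-13,475,150],"angular": [0,0,0.596]}

```text
t: 30.02
eef_pos: [0.4323, 0.1854, 0.1751]
tool_rot: [-0.0, 0.645, 0.764, 0.001]
contact_force: [0.8, -0.5, -0.2]
gripper_width: 0.218
grasp_force: 29.7
```

>>> drive_tool:
  commands:
    - {"hand": 0.1,"translation": [0,45,0],"angular": [0,0,0]}
    - {"hand": 0.1,"translation": [-1,80,0],"angular": [0,0,0]}
    - {"hand": 0.1,"translation": [-1,100,0],"angular": [0,0,0]}
    - {"hand": 0.1,"translation": [-1,105,-10],"angular": [0,0,0]}
    - {"hand": 0.1,"translation": [-1,105,-20],"angular": [0,0,0]}
    - {"hand": 0.1,"translation": [-1,105,-20],"angular": [0,0,0]}
    - {"hand": 0.1,"translation": [-1,105,-20],"angular": [0,0,0]}

```text
t: 30.9
eef_pos: [0.4319, 0.287, 0.1548]
tool_rot: [0.0, 0.647, 0.762, -0.0]
contact_force: [0.8, -0.2, -0.2]
gripper_width: 0.214
grasp_force: 29.7
```

```bash
python3 - <<'E'
from chk import *
o=bot.get_obs(); p=o['eef_pos']; print(p,o['tool_rot'],o['contact_force'],o['gripper_width'])
shot('wrist','w9')
m=bot.camera_model('wrist'); w=.164; u=np.array([np.cos(w),np.sin(w)]);v=np.array([-u[1],u[0]])
def P(c,a,b,z): xy=np.array(c)+a*u+b*v; return np.round(proj(m,[*xy,z]),1).tolist()
z=p[2]-.0259
print('lid bot',P(p[:2],-.046,-.034,z),P(p[:2],.046,-.034,z),'knobtop',P(p[:2],0,0,z+.028))
print('tier top',P((.4324,.288),-.046,-.034,.104),P((.4324,.288),.046,-.034,.104),P((.4324,.288),-.046,.034,.104),P((.4324,.288),.046,.034,.104))
chk('wrist','box_lid',(p[0],p[1],z,.164),(0,1,3))
chk('top','box_lid',(p[0],p[1],z,.164),(0,1,3))
E
```

```text
[0.43194356 0.28700231 0.15476621] [ 4.87384567e-05  6.47163449e-01  7.62351253e-01 -1.85284769e-04] [ 0.83735911 -0.19505265 -0.20812495] 0.2143608494263281
lid bot [200.5, 312.3] [364.4, 312.0] knobtop [282.3, 283.7]
tier top [211.1, 287.7] [355.8, 287.5] [203.2, 182.6] [363.5, 182.3]
wrist box_lid 0.69 [0.4323, 0.2852, 0.1289, 0.1884] 0.409
top box_lid 0.59 [0.4354, 0.284, 0.1289, 0.1924] 0.499
```

View pics/w9.png

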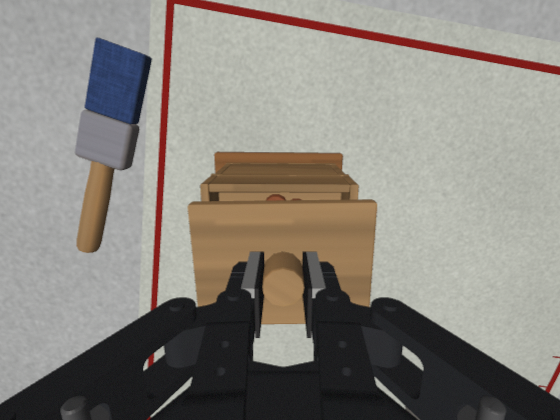

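The lid (far edge (189,204)–(376,200)) is within about 1.5 mm and 0.02 rad of the tier rim (202–357, row 183). I lower it with a small correction.

>>> drive_tool:
  commands:
    - {"hand": 0.1,"translation": [-1,0.5,-10],"angular": [0,0,-0.015]}
    - {"hand": 0.1,"translation": [-1,0.5,-18],"angular": [0,0,-0.015]}
    - {"hand": 0.1,"translation": [-1,0.5,-23],"angular": [0,0,-0.015]}
    - {"hand": 0.1,"translation": [-1,0.5,-25],"angular": [0,0,-0.015]}
    - {"hand": 0.1,"translation": [-1,0.5,-25.5],"angular": [0,0,-0.015]}
    - {"hand": 0.1,"translation": [-1,0.5,-25.5],"angular": [0,0,-0.015]}
    - {"hand": 0.3,"translation": [-1,0.5,-25.5],"angular": [0,0,-0.015]}
    - {"hand": 0.6,"translation": [-1,0.5,-25.5],"angular": [0,0,-0.015]}
    - {"hand": 0.6,"translation": [-1,0.5,-25.5],"angular": [0,0,-0.015]}
    - {"hand": 0.6,"translation": [-1,0.5,0],"angular": [0,0,-0.015]}
    - {"hand": 0.6,"translation": [-1,0.5,40],"angular": [0,0,-0.015]}
    - {"hand": 0.6,"translation": [-1,0.5,80],"angular": [0,0,-0.015]}

```text
t: 32.65
eef_pos: [0.4306, 0.2884, 0.2357]
tool_rot: [0.0, 0.652, 0.758, -0.0]
contact_force: [0.7, -0.2, 0.5]
gripper_width: 0.598
grasp_force: 0.0
```

>>> drive_tool:
  commands:
    - {"hand": 0.6,"translation": [20,-55,0],"angular": [0,0,0]}
    - {"hand": 0.6,"translation": [40,-110,0],"angular": [0,0,0]}
    - {"hand": 0.6,"translation": [60,-165,0],"angular": [0,0,0]}
    - {"hand": 0.6,"translation": [80,-220,0],"angular": [0,0,0]}
    - {"hand": 0.6,"translation": [100,-275,0],"angular": [0,0,0]}
    - {"hand": 0.6,"translation": [110,-300,0],"angular": [0,0,0]}
    - {"hand": 0.6,"translation": [110,-300,0],"angular": [0,0,0]}
    - {"hand": 0.6,"translation": [110,-300,0],"angular": [0,0,0]}

```text
t: 33.65
eef_pos: [0.5404, -0.0104, 0.2345]
tool_rot: [-0.0, 0.652, 0.758, -0.0]
contact_force: [0.3, 0.4, -0.9]
gripper_width: 0.602
grasp_force: 0.0
```

```bash
python3 - <<'E'
from chk import *
print(bot.get_obs()['contact_force'],bot.get_obs()['joint_vel'].round(3))
t=shot('top','t9'); s=shot('scene','s9')
chk('top','box_lid',(.432,.288,.104,.16),(0,1,3)); chk('scene','box_lid',(.432,.288,.104,.16),(0,1,3))
C=np.zeros((360,800,3),np.uint8); C[:360,:480]=cv2.resize(t[215:305,80:200],(480,360)); C[:293,480:]=cv2.resize(s[220:330,380:500],(320,293)); cv2.imwrite('pics/m9.png',C[:,:,::-1])
E
```

```text
[ 0.27570656  0.44179168 -0.9451182 ] [-0.02  -0.005 -0.008  0.004 -0.001 -0.     0.003]
top box_lid 0.74 [0.4337, 0.2882, 0.104, 0.1626] 0.033
scene box_lid 0.79 [0.4306, 0.2876, 0.104, 0.1669] 0.059
```

View pics/m9.png

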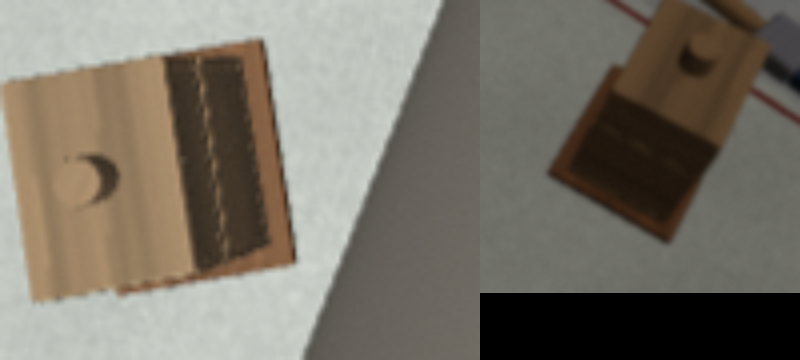

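The lid is on with its edges in line: (.4337,.2882) yaw .163, against the shallow tier at (.4324,.288) yaw .164. The stack is straight and the arm is clear, so I hand in.

```bash
python3 -c "
from station import bot
print(bot.hand_in())"
```

```text
the job is handed in; nothing more can be done
None
```

I packed the gift box in the order asked and handed the job in at about 34 s of the 128 s allowed; the camera fits put each tier and the lid within about 2 mm of the piece below, and the jar and beaker were never approached; no verdict came back.

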